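Nest the D-shaped copper tray in the enamelled dish on the soldering bench

ROBOT

A 7-joint arm with a two-finger parallel gripper is mounted at the origin on the work surface. World frame = base frame: x ahead of the robot, y to its left, z up, the work surface at z = 0. Lengths are in m, angles in rad, forces in N, time in s.
With the tool pointing down it reaches from about 0.4 to 0.85 m from the base axis. Payload 10.4 kg.
Tool frame: the origin (TCP) lies midway between the tips of the shut fingers; the grasp point (between the pads) lies 19 mm behind it; y points along the fingers, x is the direction in which the jaws open and shut, and the axes are right-handed (so a half turn about y gives the same grasp; the last joint's range is limited). The gripper opens to 87 mm and grips with 3 to 60 N. Pads are 19 mm wide; open, the fingers measure 117 mm over their backs; the gripper's body (75 mm by 190 mm) begins 51 mm behind the grasp point.
Start: joints at [-1.365, 0.332, -0.065, 1.46, 0.022, 1.35, -0.088], TCP at [0.142, 0.609, 0.223] pointing down, gripper open.
Joint ranges: [-2.6, 2.6], [-0.5, 2.12], [-1.47, 1.34], [0.16, 2.42], [-1.27, 4.41], [0.06, 2.06], [-2.6, 2.6]. Speed limits (rad/s): [2.22, 2.22, 2.79, 2.79, 3.14, 3.14, 3.14].

INTERFACE

Orientations are given as a unit quaternion [x, y, z, w].
In Python, from bench import * gives the robot as it stands.
- The arm moves only by the tool jog_arm, never from a script. Its argument "commands" is a list of rows, each an object with "translation": the shift along the world's x, y, z in mm, a list of three; "twist": the turn about the world's z in rad. A call has 1 to 20 rows; each row shifts and turns the commanded pose from where the row before left it; what a row does not reach is not made up. A row lasts 1/10 s, in which the tool goes at most 50 mm and 8.59 degrees, less where a joint would pass 70% of its speed; a pose out of reach is approached as far as the arm can. A call is refused whole if a number of a shift passes 50 or a number of a turn 0.15, either way. A call with a gripper value outside its range is refused whole. "grip" is the closure, from 0 (fully open) to 1 (shut), set as the call begins (left out, the last holds). The fingers move at their own pace and stop on an object; "grip_force" is the grip in N (left out, the last holds). Time passes only in rows, so rows that do not move let the fingers close. It gives the time, the measured TCP pose, the force and the opening at its end, in the units of the state.
- read_state(): the state, without advancing time (a new reading comes with each control period).
- camera(name): name is "scene" or "top" or "wrist"; returns a dict with "img" (384x512x3 uint8, red, green, blue), "fx", "fy", "cx", "cy" (pixels), "dist" ([k1, k2, p1, p2, k3] as OpenCV has them; the pictures are not rectified), "cam_to_world" (4x4, takes a point from camera to world coordinates). Camera axes: x right, y down, z forward; pixel columns grow to the right and rows downward; lengths in m; the calibration is good to about 2 mm. A picture is of the moment at which its call begins. There is no depth.
- close_job(): hands the job in, once; it reports no verdict.
The state is a dict: "time": time; "joint_positions": joint angles; "joint_vel": joint speeds; "joint_torque": joint torques, N m; "ee_pos": TCP position; "eef_rot": TCP orientation; "ft_force": force on the tool from outside, world axes, zero at the start; "torque": the same for the moment, N m; "width": finger opening in m.
Only numpy, scipy, OpenCV 4.12 (cv2) and the standard library are available. Lean on these libraries where they do the work, as an engineer would, in place of code of your own. Each camera call takes 0.05 s, during which the arm holds its last target.

TASK

Put the D-shaped copper sorting tray into the white D-shaped dish in the dark charcoal slab: turn it until its outline matches the dish, straight side to straight side, and set it down so that it lies flat on the dish's floor, then let go. Lower it into the dish rather than dropping it from above the rim, and leave the rectangular copper tray where it is.

Things in the scene. Friction and masses are not known exactly. Their poses are not given: they have to be found in the camera images.
- d_tray: Loose copper D-shaped tray, 0.1-0.25 kg. Underside 72 (x) by 96 (y) mm; walls 3 mm thick, 35 mm high, flaring 14 mm outward (rim 100 by 124 mm). Straight side on -x, round side on +x. Black grip at the centre: upright plate 14 mm thick (x), 46 mm long (y), its top 80 mm above the tray's underside; pinch its 14 mm above the rim. Origin: centre of the underside, below the grip; z up.
- d_dish: Fixed white D-shaped dish in a dark charcoal slab 150 (x) by 180 (y) by 12 mm. Straight side -x, round side +x. Inner floor 15 mm above the origin, 5 mm wider all round than the tray's underside; walls flare like the tray's to a mouth 18 mm wider all round, rim 47 mm up. Origin: centre of the slab's underside. A tray that is home has its origin 15 mm above this one and the same x direction.
- rect_tray: Loose copper tray with the same black grip, but rectangular: underside 72 (x) by 96 (y) mm, rim 100 by 124 mm, 35 mm high, grip top at 80 mm. It does not belong in the dish. Origin: centre of its underside; z up.
There are look-alikes about, which are no part of the job. What is shaped like the d_tray but green is not meant.

How it is judged:
On the way:
1. the D tray has been picked up, clear of the bench (height (world z) of d_tray above 0.03 m and contact force between the fingers and d_tray above 0.5 N), for 0.2 s.
At the end, for the whole second after the job is handed in: The D tray is home in the dish: its origin within 12 mm of the dish's in plan and less than 21 mm above it (15 mm when seated), its x axis within 11 degrees of the dish's, tilted less than 5 degrees, at rest and let go; the rectangular tray less than 30 mm from where it stood (horizontal distance between d_tray and d_dish below 0.012 m and z of d_tray in the frame of d_dish below 0.021 m and angle between the x axis of d_tray and the x axis of d_dish, either way round below 0.2 rad and angle between d_tray's own z axis and vertical below 0.09 rad and linear speed of d_tray below 0.02 m/s and contact force between the fingers and d_tray below 0.1 N and distance of rect_tray from where it was at the start of the episode below 0.03 m); the robot touches nothing.
It fails at once if the rectangular tray is moved by 30 mm or more (distance of rect_tray from where it was at the start of the episode above 0.03 m).
It fails at once if the D tray is dropped: let go over the dish with its underside still above the rim (horizontal distance between d_tray and d_dish below 0.08 m and z of d_tray in the frame of d_dish above 0.052 m and contact force between the fingers and d_tray below 0.05 N).
It also fails if it takes over 35 s, if anything falls off the work surface, if the arm or the gripper's body presses on something with over 40 N, if the wrist force passes 120 N, or if a joint passes its speed limit or range.

## Working session

There is one attempt and no reset: what is moved stays moved. The work goes in short steps, Python scripts to look and compute and a tool call to move; the robot and the scene stay as the last step left them, time stands still between calls to the robot, and variables do not carry over. Pictures are saved under pics/ and viewed, and the job is handed in when it is done.

Besides the shell and the picture viewer there is one more tool, called after "Request:" as name([rows], argument=value, ...), one row to a line, values as JSON. jog_arm: Moves the arm, as the interface text tells. Its arguments: {"type":"object","properties":{"commands":{"type":"array"},"grip":{"type":"number"},"grip_force":{"type":"number"}},"required":["commands"]}

```bash
mkdir -p pics; cat > h.py <<'E'
from bench import *
import numpy as np, cv2
def snap(n,f):
    c=camera(n); cv2.imwrite(f'pics/{f}.png',cv2.cvtColor(c['img'],cv2.COLOR_RGB2BGR)); np.save(f'pics/{f}.npy',c,allow_pickle=True); return c
def ld(f): return np.load(f'pics/{f}.npy',allow_pickle=True).item()
def ray(c,px,z):
    K=np.array([[c['fx'],0,c['cx']],[0,c['fy'],c['cy']],[0,0,1.]])
    u=cv2.undistortPoints(np.array(px,float).reshape(-1,1,2),K,np.array(c['dist'],float)).reshape(-1,2)
    T=np.array(c['cam_to_world']); d=np.c_[u,np.ones(len(u))]@T[:3,:3].T; o=T[:3,3]
    z=np.broadcast_to(z,len(u))
    return o+d*((z-o[2])/d[:,2])[:,None]
E
python3 - <<'E'
from h import *
for n in ['top','scene','wrist']:
    c=snap(n,n+'0'); print(n,np.round(c['cam_to_world'],3).tolist())
s=read_state(); print(s['time'],s['ee_pos'],s['eef_rot'],s['width'])
E
```

```text
top [[0.014, -0.991, 0.13, 0.299], [-1.0, -0.017, -0.018, -0.074], [0.02, -0.13, -0.991, 1.231], [0.0, 0.0, 0.0, 1.0]]
scene [[0.483, 0.752, -0.449, 0.97], [0.876, -0.408, 0.258, -0.376], [0.011, -0.518, -0.855, 0.98], [0.0, 0.0, 0.0, 1.0]]
wrist [[0.228, 0.931, 0.284, 0.064], [0.974, -0.218, -0.067, 0.627], [-0.001, 0.292, -0.956, 0.385], [0.0, 0.0, 0.0, 1.0]]
0.15 [0.14169876 0.60844671 0.22196663] [ 0.55404896  0.43938017 -0.43992543 -0.55357062] 0.08703393377878554
```

View pics/top0.png

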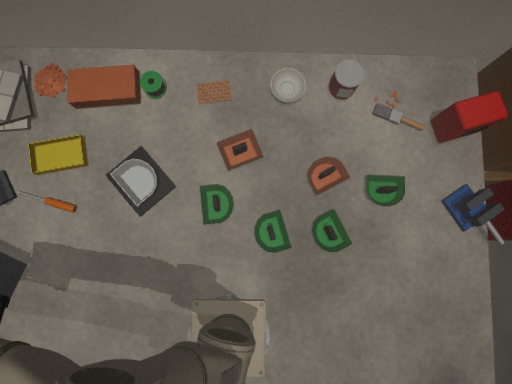

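View pics/scene0.png

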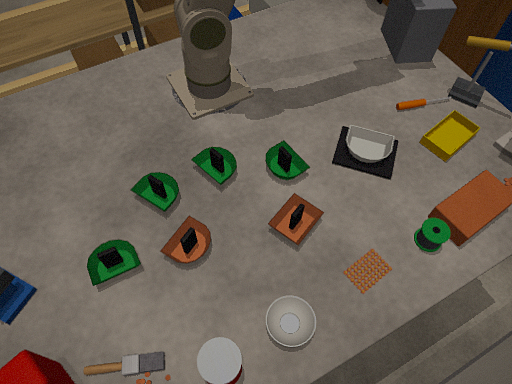

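```bash
python3 -c "
from scipy.spatial.transform import Rotation as R
print(R.from_quat([ 0.55404896 , 0.43938017 ,-0.43992543 ,-0.55357062]).as_matrix().round(3))"
```

```text
[[ 0.227 -0.    -0.974]
 [ 0.974 -0.001  0.227]
 [-0.001 -1.    -0.   ]]
```

Candidates in the top view: the copper D tray is at (327,174). The look-alikes are the rectangular copper tray (240,149), green D trays at (216,204), (272,232), (331,231) and (385,190), and other orange items that aren't trays. I choose (327,174) and will check it in a close crop.

```bash
python3 - <<'E'
from h import *
c=ld('top0'); im=c['img'][:,:,::-1]; print(c['fx'],c['cx'],c['cy'])
a=cv2.resize(im[145:205,295,None].copy() if 0 else im[145:205,295:360],None,fx=6,fy=6,interpolation=2)
b=cv2.resize(im[140:222,98:182],None,fx=4.39,fy=4.39,interpolation=2)[:360]
cv2.imwrite('pics/crop0.png',np.hstack([a[:360],b]))
E
```

```text
377.61410299017854 261.10249941158423 191.71474804149673
```

View pics/crop0.png

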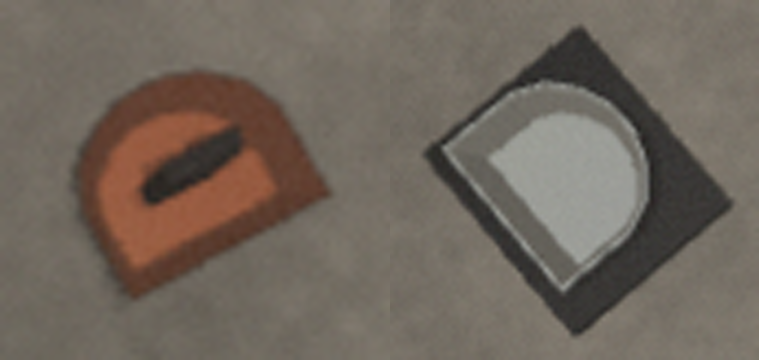

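```bash
cat > m.py <<'E'
from h import *
def blob(mask,p,close=5):
    m=cv2.morphologyEx(mask.astype(np.uint8)*255,cv2.MORPH_CLOSE,np.ones((close,close)))
    cs,_=cv2.findContours(m,cv2.RETR_EXTERNAL,cv2.CHAIN_APPROX_NONE)
    cs=[k for k in cs if cv2.contourArea(k)>60]
    return max(cs,key=lambda k:cv2.pointPolygonTest(k,p,True))
def rect(c,k,z):
    P=ray(c,k.reshape(-1,2),z)[:,:2]
    r=cv2.minAreaRect((P*1000).astype(np.float32))
    b=cv2.boxPoints(r); e=b[1]-b[0]; f=b[2]-b[1]
    return r,np.linalg.norm(e),np.degrees(np.arctan2(e[1],e[0]))%180,np.linalg.norm(f),np.degrees(np.arctan2(f[1],f[0]))%180, (P.mean(0)*1000), cv2.minEnclosingCircle
if __name__=='__main__':
  import sys
  for f,pt,pd,pr in [('top0',(327,174),(139,182),(240,149)),('scene0',(189,240),(365,150),(296,218))]:
    c=ld(f); im=c['img'].astype(int); hsv=cv2.cvtColor(c['img'],cv2.COLOR_RGB2HSV)
    cop=((hsv[...,0]<15)|(hsv[...,0]>172))&(hsv[...,1]>100)
    for p in (pt,pr):
        o=rect(c,blob(cop,p),.035); print(f,'tray',np.round(o[0][0],1),np.round(o[1:5],1),np.round(o[5],1))
    g=hsv[...,2]
    kk=np.zeros(g.shape,bool); kk[max(0,pd[1]-50):pd[1]+50,pd[0]-50:pd[0]+50]=True
    dark=(g<75)&kk; wh=(g>0)&(hsv[...,1]<25)&(g>135)&kk
    kd=blob(dark,pd); kw=blob(wh,pd)
    o=rect(c,kd,.012); print(f,'slab',np.round(o[0][0],1),np.round(o[1:5],1))
    o=rect(c,kw,.015); print(f,'floor?',np.round(o[0][0],1),np.round(o[1:5],1),np.round(o[5],1))
    # grip top
    for p in (pt,pr):
        q=np.zeros(g.shape,bool); q[p[1]-25:p[1]+25,p[0]-25:p[0]+25]=True
        k=blob((g<60)&q,p,3); o=rect(c,k,.08); print(f,'grip',np.round(o[0][0],1),np.round(o[1:5],1))
E
python3 m.py
```

```text
top0 tray [ 522.5 -302.5] [121.1 119.5  96.7  29.5] [ 516.2 -305.6]
top0 tray [594.4 -23.9] [119.7 112.9  96.8  22.9] [594.  -23.4]
top0 slab [489.1 298. ] [150.4 131.9 181.6  41.9]
top0 floor? [493.5 290.8] [ 94.1 130.8 111.3  40.8] [489.2 294.5]Traceback (most recent call last):
  File "m.py", line 28, in <module>
    k=blob((g<60)&q,p,3); o=rect(c,k,.08); print(f,'grip',np.round(o[0][0],1),np.round(o[1:5],1))
  File "m.py", line 6, in blob
    return max(cs,key=lambda k:cv2.pointPolygonTest(k,p,True))
ValueError: max() iterable argument is empty
```

The crop shows a copper D with its round side to the upper left, and a dish with its round side to the upper right. Estimates so far:

| Item | Position (mm) | x direction |
|---|---|---|
| Tray | (522,-302) | ≈ 29.5° |
| Dish | (489,298) | ≈ -48° |

Next I cross-check these in the scene view.

```bash
sed -i 's/kk\[max(0,pd\[1\]-50)/kk[max(0,pd[1]-50)/; s/>60\]/>15]/; s/(g<60)&q/(g<75)\&q/' m.py; python3 m.py
```

```text
top0 tray [ 522.5 -302.5] [121.1 119.5  96.7  29.5] [ 516.2 -305.6]
top0 tray [594.4 -23.9] [119.7 112.9  96.8  22.9] [594.  -23.4]
top0 slab [489.1 298. ] [150.4 131.9 181.6  41.9]
top0 floor? [493.5 290.8] [ 94.1 130.8 111.3  40.8] [489.2 294.5]
top0 grip [ 515.  -297.7] [ 59.8 117.6  16.7  27.6]
top0 grip [585.2 -25.6] [ 44.5 112.2  27.2  22.2]
scene0 tray [ 524.  -302.1] [123.4 118.8  99.7  28.8] [ 520.1 -305.5]
scene0 tray [596.  -22.5] [124.6 113.1  99.8  23.1] [597.3 -22.2]
scene0 slab [494.3 297.9] [156.7 132.1 178.5  42.1]
scene0 floor? [470.8 306.8] [ 90.8 107.7 152.7  17.7] [467.  309.8]
scene0 grip [ 539. -305.] [ 63.9 119.6  38.9  29.6]
scene0 grip [609.2 -35.9] [ 79.7 124.3  26.4  34.3]
```

```bash
python3 - <<'E'
from h import *
im=ld('scene0')['img'][:,:,::-1]
a=cv2.resize(im[205:275,150:225],None,fx=5,fy=5,interpolation=2)
b=cv2.resize(im[115:185,325:405],None,fx=5,fy=5,interpolation=2)
cv2.imwrite('pics/crop1.png',np.hstack([a,b]))
E
```

```text
(no output)
```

View pics/crop1.png

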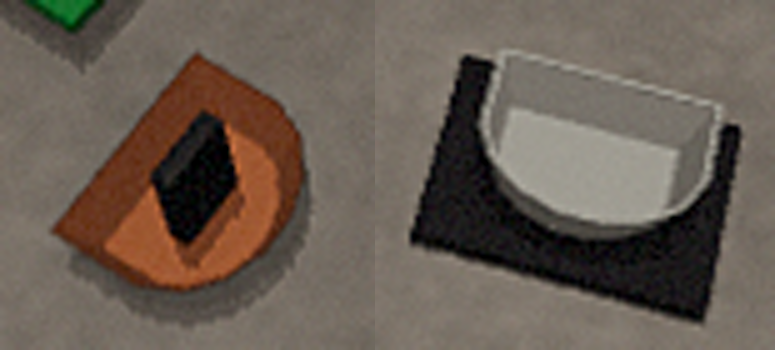

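Both views agree:

- Tray: (523,-302), x direction 29°
- Dish: (490,298), x direction -48°

I'm moving over the tray in an arc that stays above everything.

Request:
jog_arm([
  {"translation":[35,-22,0],"twist":-0.033},
  {"translation":[35,-22,0],"twist":-0.033},
  {"translation":[35,-22,0],"twist":-0.033},
  {"translation":[35,-22,0],"twist":-0.033},
  {"translation":[35,-22,0],"twist":-0.033},
  {"translation":[35,-22,0],"twist":-0.033},
  {"translation":[35,-22,0],"twist":-0.033},
  {"translation":[35,-22,0],"twist":-0.033},
  {"translation":[14,-43,0],"twist":-0.033},
  {"translation":[14,-43,0],"twist":-0.033},
  {"translation":[14,-43,0],"twist":-0.033},
  {"translation":[14,-43,0],"twist":-0.033},
  {"translation":[14,-43,0],"twist":-0.033},
  {"translation":[14,-43,0],"twist":-0.033},
  {"translation":[14,-43,0],"twist":-0.033},
  {"translation":[14,-43,0],"twist":-0.033},
  {"translation":[14,-43,0],"twist":-0.033},
  {"translation":[14,-43,0],"twist":-0.033},
], grip=0)

```text
time: 1.95
ee_pos: [0.5619, 0.001, 0.2226]
eef_rot: [-0.658, -0.258, 0.258, 0.658]
ft_force: [1.6, 0.6, -0.0]
width: 0.0868
```

Request:
jog_arm([
  {"translation":[-6,-43,0],"twist":-0.033},
  {"translation":[-6,-43,0],"twist":-0.033},
  {"translation":[-6,-43,0],"twist":-0.033},
  {"translation":[-6,-43,0],"twist":-0.033},
  {"translation":[-6,-43,0],"twist":-0.033},
  {"translation":[-6,-43,0],"twist":-0.033},
  {"translation":[-6,-43,0],"twist":-0.033},
  {"translation":[0,0,0],"twist":0},
  {"translation":[0,0,0],"twist":0},
])

```text
time: 2.85
ee_pos: [0.5191, -0.2993, 0.2222]
eef_rot: [-0.684, -0.18, 0.18, 0.684]
ft_force: [1.4, 0.5, -0.4]
width: 0.0872
```

```bash
python3 - <<'E'
from h import *
from scipy.spatial.transform import Rotation as R
c=snap('wrist','wrist1')
s=read_state(); x=R.from_quat(s['eef_rot']).as_matrix()[:,0]; print(s['time'],s['ee_pos'],np.degrees(np.arctan2(x[1],x[0])),s['ft_force'])
E
```

```text
2.9 [ 0.51981865 -0.29776124  0.22219503] 29.6370907896943 [-0.33035727  0.70775731 -0.18458638]
```

View pics/wrist1.png

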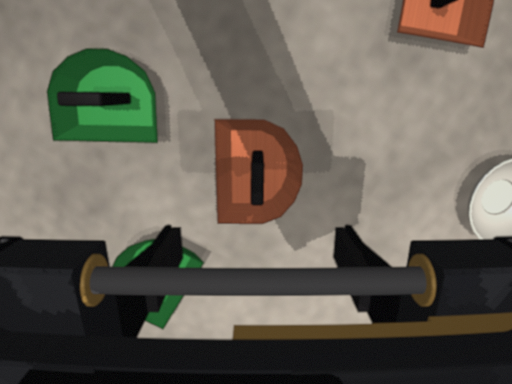

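The wrist view shows the copper D at (258,172), grip upright in the picture and the jaws opening across it. I'll refine its pose from this view.

```bash
python3 - <<'E'
from m import *
c=ld('wrist1'); hsv=cv2.cvtColor(c['img'],cv2.COLOR_RGB2HSV); g=hsv[...,2]
cop=((hsv[...,0]<15)|(hsv[...,0]>172))&(hsv[...,1]>100)
k=blob(cop,(240,190)); o=rect(c,k,.035); print(cv2.boundingRect(k),np.round(o[0][0],1),np.round(o[1:5],1))
q=np.zeros(g.shape,bool); q[140:215,240:275]=True
k=blob((g<60)&q,(257,178),3); print(cv2.boundingRect(k)); o=rect(c,k,.08); print(np.round(o[0][0],1),np.round(o[1:5],1))
# grip top face near end: bottom of grip image
print(np.round(ray(c,[[257,204],[257,152],[251,180],[264,180]],.08)*1000,1))
E
```

```text
(215, 119, 88, 105) [ 523.6 -303.6] [122.8 118.9  98.8  28.9]
(251, 151, 13, 54)
[ 518.7 -299. ] [ 55.1 119.1  12.   29.1]
[[ 532.2 -322.9   80. ]
 [ 505.7 -275.8   80. ]
 [ 514.4 -303.6   80. ]
 [ 525.8 -297.1   80. ]]
```

Request:
jog_arm([
  {"translation":[3,-4,-40],"twist":-0.01},
  {"translation":[0,0,-40],"twist":0},
  {"translation":[0,0,-40],"twist":0},
  {"translation":[0,0,-35],"twist":0},
  {"translation":[0,0,-20],"twist":0},
  {"translation":[0,0,0],"twist":0},
  {"translation":[0,0,0],"twist":0},
])

```text
time: 3.6
ee_pos: [0.5235, -0.3012, 0.0482]
eef_rot: [-0.684, -0.178, 0.178, 0.684]
ft_force: [0.1, -0.2, 1.3]
width: 0.0872
```

Request:
jog_arm([
  {"translation":[0,0,0],"twist":0},
  {"translation":[0,0,0],"twist":0},
  {"translation":[0,0,0],"twist":0},
  {"translation":[0,0,0],"twist":0},
  {"translation":[0,0,0],"twist":0},
  {"translation":[0,0,0],"twist":0},
  {"translation":[0,0,0],"twist":0},
  {"translation":[0,0,0],"twist":0},
], grip=1, grip_force=30)

```text
time: 4.4
ee_pos: [0.5227, -0.3023, 0.0475]
eef_rot: [-0.684, -0.177, 0.177, 0.685]
ft_force: [0.2, 1.4, 0.1]
width: 0.0311
```

Request:
jog_arm([
  {"translation":[0,0,10],"twist":0},
  {"translation":[0,0,20],"twist":0},
  {"translation":[0,0,30],"twist":0},
  {"translation":[0,0,40],"twist":0},
  {"translation":[0,0,40],"twist":0},
  {"translation":[0,0,0],"twist":0},
  {"translation":[0,0,0],"twist":0},
])

```text
time: 5.1
ee_pos: [0.5231, -0.3025, 0.1888]
eef_rot: [0.685, 0.178, -0.177, -0.684]
ft_force: [-0.4, 1.0, -0.8]
width: 0.0004
```

```bash
python3 - <<'E'
from h import *
snap('wrist','wrist2');snap('scene','scene2')
s=read_state(); print(s['ee_pos'],s['ft_force'],s['width'])
a=ld('wrist2')['img'];b=ld('scene2')['img']
cv2.imwrite('pics/both2.png',cv2.resize(np.hstack([a,b]),(800,300))[:,:,::-1])
E
```

```text
[ 0.5222968  -0.30189606  0.1867915 ] [-0.2696148   0.56767989 -0.14466165] 0.0005491507478020503
```

View pics/both2.png

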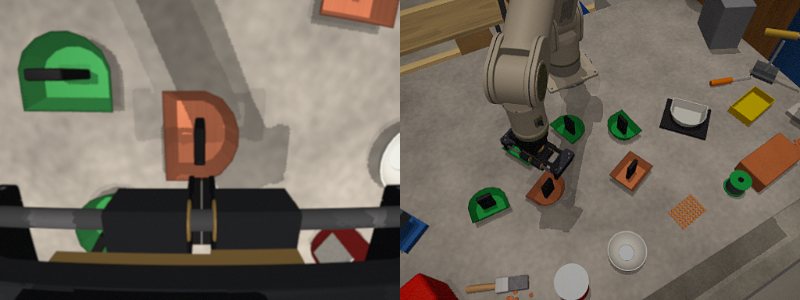

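The fingers close slowly (about 70 mm/s). I lifted before they had reached the grip, and the tray at (200,135) is still standing in place. I'll open, go back down and wait longer.

Request:
jog_arm([
  {"translation":[0,0,0],"twist":0},
  {"translation":[0,0,0],"twist":0},
  {"translation":[0,0,0],"twist":0},
  {"translation":[0,0,0],"twist":0},
  {"translation":[0,0,0],"twist":0},
  {"translation":[0,0,0],"twist":0},
  {"translation":[0,0,0],"twist":0},
  {"translation":[0,0,0],"twist":0},
  {"translation":[0,0,0],"twist":0},
], grip=0.2)

```text
time: 6.1
ee_pos: [0.5227, -0.3023, 0.1876]
eef_rot: [-0.685, -0.177, 0.177, 0.685]
ft_force: [0.1, -0.3, 0.3]
width: 0.0641
```

```bash
python3 - <<'E'
from m import *
c=snap('wrist','wrist3'); hsv=cv2.cvtColor(c['img'],cv2.COLOR_RGB2HSV); g=hsv[...,2]
s=read_state(); print(s['ee_pos'],s['ft_force'],s['width'])
cop=((hsv[...,0]<15)|(hsv[...,0]>172))&(hsv[...,1]>100)
k=blob(cop,(230,200)); o=rect(c,k,.035); print(cv2.boundingRect(k),np.round(o[0][0],1),np.round(o[1:5],1))
E
```

```text
[ 0.52275937 -0.30223868  0.18759545] [-4.80147401e-01 -1.73079313e+00  2.29960758e-04] 0.06613573145244528
(208, 117, 98, 115) [ 523.7 -302.9] [122.3 119.1  99.   29.1]
```

Request:
jog_arm([
  {"translation":[0,0,-40],"twist":0},
  {"translation":[0,0,-40],"twist":0},
  {"translation":[0,0,-40],"twist":0},
  {"translation":[0,0,-20],"twist":0},
  {"translation":[0,0,0],"twist":0},
  {"translation":[0,0,0],"twist":0},
])

```text
time: 6.75
ee_pos: [0.523, -0.3026, 0.0483]
eef_rot: [0.685, 0.177, -0.177, -0.684]
ft_force: [0.8, -0.0, 0.3]
width: 0.0699
```

Request:
jog_arm([
  {"translation":[0,0,0],"twist":0},
  {"translation":[0,0,0],"twist":0},
  {"translation":[0,0,0],"twist":0},
  {"translation":[0,0,0],"twist":0},
  {"translation":[0,0,0],"twist":0},
  {"translation":[0,0,0],"twist":0},
  {"translation":[0,0,0],"twist":0},
  {"translation":[0,0,0],"twist":0},
  {"translation":[0,0,0],"twist":0},
  {"translation":[0,0,0],"twist":0},
  {"translation":[0,0,0],"twist":0},
], grip=1, grip_force=30)

```text
time: 7.85
ee_pos: [0.5225, -0.3024, 0.0475]
eef_rot: [-0.685, -0.177, 0.177, 0.685]
ft_force: [-1.0, -1.0, -0.6]
width: 0.0139
```

The width now reads 13.9 mm, so the grip is pinched. Lifting.

Request:
jog_arm([
  {"translation":[0,0,10],"twist":0},
  {"translation":[0,0,20],"twist":0},
  {"translation":[0,0,30],"twist":0},
  {"translation":[0,0,40],"twist":0},
  {"translation":[0,0,40],"twist":0},
  {"translation":[0,0,0],"twist":0},
  {"translation":[0,0,0],"twist":0},
])

```text
time: 8.55
ee_pos: [0.5231, -0.3022, 0.1885]
eef_rot: [0.685, 0.178, -0.177, -0.684]
ft_force: [-0.2, 0.3, -2.1]
width: 0.0138
```

```bash
python3 - <<'E'
from h import *
snap('wrist','wrist4');snap('scene','scene4')
s=read_state(); print(s['time'],s['ee_pos'],s['ft_force'],s['width'])
a=ld('wrist4')['img'];b=ld('scene4')['img']
cv2.imwrite('pics/both4.png',cv2.resize(np.hstack([a,b]),(800,300))[:,:,::-1])
E
```

```text
8.65 [ 0.5222407  -0.30161519  0.18642942] [ 0.55168474 -0.04356418 -2.00296512] 0.014334407223426543
```

View pics/both4.png

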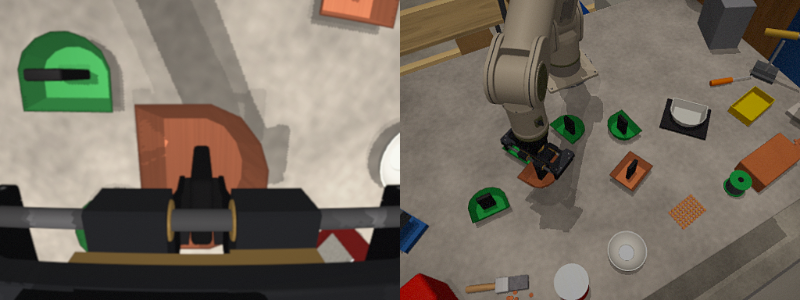

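The tray is held level and clear. I'll carry it across while turning -77°, stopping short for a look at the dish.

Request:
jog_arm([
  {"translation":[-2,20,2],"twist":-0.05},
  {"translation":[-4,35,2],"twist":-0.1},
  {"translation":[-4,35,2],"twist":-0.1},
  {"translation":[-4,35,2],"twist":-0.1},
  {"translation":[-4,35,2],"twist":-0.1},
  {"translation":[-4,35,0],"twist":-0.1},
  {"translation":[-4,35,0],"twist":-0.1},
  {"translation":[-4,35,0],"twist":-0.1},
  {"translation":[-4,35,0],"twist":-0.1},
  {"translation":[-4,35,0],"twist":-0.1},
  {"translation":[-4,35,0],"twist":-0.1},
  {"translation":[-4,35,0],"twist":-0.1},
  {"translation":[-4,35,0],"twist":-0.1},
  {"translation":[-4,35,0],"twist":-0.1},
  {"translation":[-3,20,0],"twist":0},
  {"translation":[0,0,0],"twist":0},
  {"translation":[0,0,0],"twist":0},
])

```text
time: 10.35
ee_pos: [0.4651, 0.1924, 0.1964]
eef_rot: [0.646, -0.289, 0.289, -0.645]
ft_force: [-0.5, -1.0, -1.8]
width: 0.0135
```

```bash
python3 - <<'E'
from h import *
from scipy.spatial.transform import Rotation as R
c=snap('wrist','wrist5')
s=read_state(); x=R.from_quat(s['eef_rot']).as_matrix()[:,0]; print(s['time'],s['ee_pos'],np.degrees(np.arctan2(x[1],x[0])),s['ft_force'])
E
```

```text
10.4 [0.46544313 0.1917294  0.19665137] -48.32763303382638 [ 0.71273847 -0.01799292 -1.99380381]
```

View pics/wrist5.png

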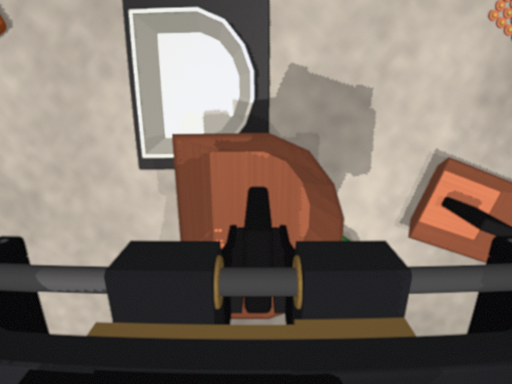

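The tray is aligned with the dish, whose straight rim edge runs from (130,10) to (141,158). I'll measure the rim and slab edge in this view.

```bash
python3 - <<'E'
from m import *
c=ld('wrist5')
P=ray(c,[[130,10],[142,158]],.047)*1000; d=P[1]-P[0]; print(P.round(1),np.linalg.norm(d),np.degrees(np.arctan2(-d[1],-d[0])))
u=-d[:2]/np.linalg.norm(d[:2]); n=np.array([u[1],-u[0]])
print('n deg',np.degrees(np.arctan2(n[1],n[0])),'dish centre',((P[0]+P[1])/2)[:2]+n*54)
S=ray(c,[[125,8],[138,168],[253,84]],[.012,.012,.047])*1000; d=S[0]-S[1]; print(S.round(1),np.degrees(np.arctan2(d[1],d[0])))
print('slab centre', S[1][:2]+u*90+n*75, 'round apex minus 54', S[2][:2]-n*54)
# tray held: rim straight edge corners
h=.1966-.0475+.035
T=ray(c,[[174,134],[180,238]],h)*1000; d=T[0]-T[1]; print(T.round(1),np.degrees(np.arctan2(d[1],d[0])))
E
```

```text
[[505.5 385.   47. ]
 [401.6 293.9  47. ]] 138.1965166758468 41.239572743550575
n deg -48.760427256449425 dish centre [489.18053036 298.8158057 ]
[[501.5 405.7  12. ]
 [375.1 295.9  12. ]
 [530.3 256.4  47. ]] 40.99494316308724
slab centre [492.23574159 298.7961121 ] round apex minus 54 [494.71720317 297.05322613]
[[479.2 267.5 184.1]
 [430.9 226.1 184.1]] 40.572394039659066
```

Dish: about (491,298), -48.5°. The tray yaw is already about -48.5°. I'll go over the dish, descend partway and check.

Request:
jog_arm([
  {"translation":[6,26,0],"twist":0},
  {"translation":[8,32,0],"twist":0},
  {"translation":[8,32,0],"twist":0},
  {"translation":[4,16,0],"twist":0},
  {"translation":[0,0,-20],"twist":0},
  {"translation":[0,0,-30],"twist":0},
  {"translation":[0,0,-20],"twist":0},
  {"translation":[0,0,0],"twist":0},
  {"translation":[0,0,0],"twist":0},
])

```text
time: 11.3
ee_pos: [0.4922, 0.2978, 0.1279]
eef_rot: [0.645, -0.29, 0.29, -0.645]
ft_force: [0.5, 0.8, -0.6]
width: 0.0136
```

```bash
python3 - <<'E'
from h import *
from scipy.spatial.transform import Rotation as R
snap('wrist','wrist6');snap('scene','scene6')
s=read_state(); x=R.from_quat(s['eef_rot']).as_matrix()[:,0]; print(s['time'],s['ee_pos'],np.degrees(np.arctan2(x[1],x[0])),s['ft_force'],s['width'])
a=ld('wrist6')['img'];b=ld('scene6')['img'][100:220,300:460]
cv2.imwrite('pics/both6.png',np.hstack([cv2.resize(a,(400,300)),cv2.resize(b,(400,300),interpolation=2)])[:,:,::-1])
E
```

```text
11.4 [0.49269789 0.29865087 0.1290312 ] -48.34660090899293 [-0.04699175 -0.08226591 -1.43697722] 0.013870432220034675
```

View pics/both6.png

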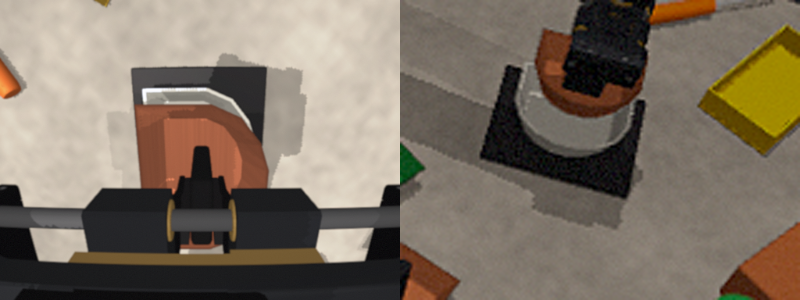

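The tray sits over the mouth with its straight sides parallel. I'm lowering it slowly.

Request:
jog_arm([
  {"translation":[-1,0,-15],"twist":0},
  {"translation":[0,0,-15],"twist":0},
  {"translation":[0,0,-10],"twist":0},
  {"translation":[0,0,-8],"twist":0},
  {"translation":[0,0,-6],"twist":0},
  {"translation":[0,0,-4],"twist":0},
  {"translation":[0,0,0],"twist":0},
  {"translation":[0,0,0],"twist":0},
])

```text
time: 12.2
ee_pos: [0.491, 0.2989, 0.0699]
eef_rot: [-0.645, 0.289, -0.289, 0.645]
ft_force: [-0.1, 1.0, -1.5]
width: 0.014
```

Request:
jog_arm([
  {"translation":[0,0,-2],"twist":0},
  {"translation":[0,0,-2],"twist":0},
  {"translation":[0,0,-2],"twist":0},
  {"translation":[0,0,0],"twist":0},
  {"translation":[0,0,0],"twist":0},
])

```text
time: 12.7
ee_pos: [0.4907, 0.2987, 0.0635]
eef_rot: [0.645, -0.289, 0.289, -0.645]
ft_force: [-0.0, -0.7, -1.2]
width: 0.0138
```

Request:
jog_arm([
  {"translation":[0,0,-1],"twist":0},
  {"translation":[0,0,0],"twist":0},
  {"translation":[0,0,0],"twist":0},
])

```text
time: 13.0
ee_pos: [0.4908, 0.2988, 0.0626]
eef_rot: [-0.645, 0.289, -0.289, 0.645]
ft_force: [0.1, -0.9, -2.7]
width: 0.0135
```

Request:
jog_arm([
  {"translation":[0,0,-1],"twist":0},
  {"translation":[0,0,0],"twist":0},
  {"translation":[0,0,0],"twist":0},
  {"translation":[0,0,0],"twist":0},
])

```text
time: 13.4
ee_pos: [0.4908, 0.2987, 0.0624]
eef_rot: [-0.645, 0.289, -0.289, 0.645]
ft_force: [-3.0, -2.3, 7.9]
width: 0.0139
```

```bash
python3 - <<'E'
from h import *
snap('wrist','wrist7');snap('scene','scene7')
s=read_state(); print(s['time'],s['ee_pos'],s['ft_force'],s['width'])
a=ld('wrist7')['img'];b=ld('scene7')['img'][100:220,300:460]
cv2.imwrite('pics/both7.png',np.hstack([cv2.resize(a,(400,300)),cv2.resize(b,(400,300),interpolation=2)])[:,:,::-1])
E
```

```text
13.5 [0.49077984 0.29877888 0.06245573] [-3.82602153 -2.04509439  8.09532524] 0.013686260171279198
```

View pics/both7.png

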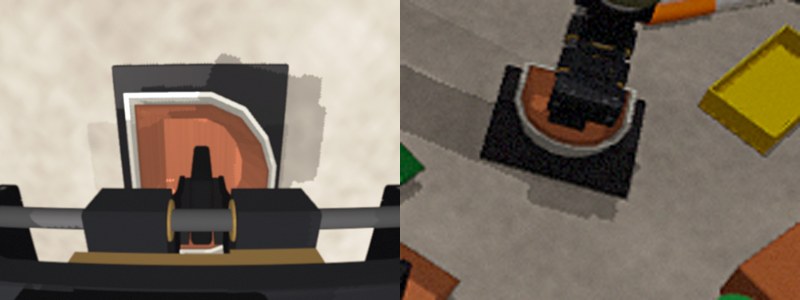

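The tray touched the floor at the expected height (8 N up), with an even gap around it. Releasing, then moving up.

Request:
jog_arm([
  {"translation":[0,0,0],"twist":0},
  {"translation":[0,0,0],"twist":0},
  {"translation":[0,0,0],"twist":0},
  {"translation":[0,0,0],"twist":0},
  {"translation":[0,0,0],"twist":0},
  {"translation":[0,0,0],"twist":0},
  {"translation":[0,0,0],"twist":0},
  {"translation":[0,0,0],"twist":0},
], grip=0.4)

```text
time: 14.3
ee_pos: [0.4907, 0.2987, 0.0616]
eef_rot: [0.645, -0.289, 0.289, -0.645]
ft_force: [0.3, 0.3, 1.0]
width: 0.0517
```

Request:
jog_arm([
  {"translation":[0,0,15],"twist":0},
  {"translation":[0,0,30],"twist":0},
  {"translation":[0,0,40],"twist":0},
  {"translation":[0,0,40],"twist":0},
  {"translation":[0,0,35],"twist":0},
  {"translation":[-10,-30,0],"twist":0},
  {"translation":[-10,-40,0],"twist":0},
  {"translation":[-10,-40,0],"twist":0},
  {"translation":[-10,-40,0],"twist":0},
  {"translation":[0,0,0],"twist":0},
  {"translation":[0,0,0],"twist":0},
])

```text
time: 15.4
ee_pos: [0.4509, 0.1483, 0.2229]
eef_rot: [-0.644, 0.29, -0.29, 0.646]
ft_force: [-0.2, -0.4, 0.5]
width: 0.0523
```

```bash
python3 - <<'E'
from m import *
s=read_state(); print(s['time'],s['ee_pos'],s['ft_force'],s['width'])
for n,pt,pr in [('scene',(365,148),(296,218)),('top',(139,182),(240,149))]:
    c=snap(n,n+'8'); hsv=cv2.cvtColor(c['img'],cv2.COLOR_RGB2HSV)
    cop=((hsv[...,0]<15)|(hsv[...,0]>172))&(hsv[...,1]>100)
    for p,z in ((pt,.05),(pr,.035)):
        try: o=rect(c,blob(cop,p),z); print(n,np.round(o[0][0],1),np.round(o[1:5],1))
        except Exception as e: print(e)
a=ld('top8')['img'][140:222,98:207];b=ld('scene8')['img'][100:220,300:460]
cv2.imwrite('pics/both8.png',np.hstack([cv2.resize(a,(400,300),interpolation=2),cv2.resize(b,(400,300),interpolation=2)])[:,:,::-1])
E
```

```text
15.4 [0.45090032 0.14826855 0.22285645] [-0.20057499 -0.36779075  0.50551894] 0.0523008479630871
scene [495.5 300.2] [102.6 131.9 152.7  41.9]
scene [595.9 -22.5] [124.9 113.   99.6  23. ]
top [404.8 534.4] [ 24.4 162.9 105.4  72.9]
top [594.5 -23.8] [119.9 113.2  96.5  23.2]
```

View pics/both8.png

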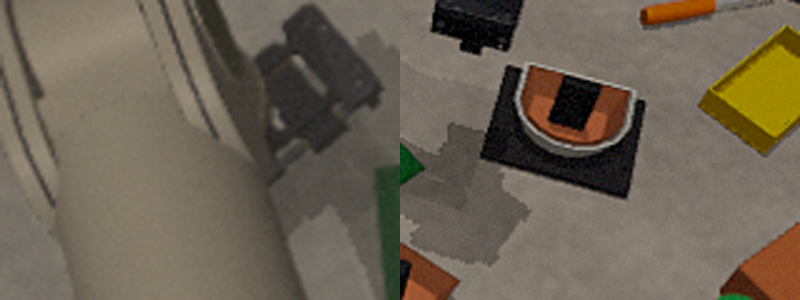

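The scene view shows the tray nested in the dish with its rim level, and the rectangular tray unmoved. The arm blocks the top view, so I'll do one last check from the wrist camera.

```bash
python3 - <<'E'
from m import *
c=snap('wrist','wrist8'); hsv=cv2.cvtColor(c['img'],cv2.COLOR_RGB2HSV)
cop=((hsv[...,0]<15)|(hsv[...,0]>172))&(hsv[...,1]>100)
k=blob(cop,(165,80)); o=rect(c,k,.05); print(cv2.boundingRect(k),np.round(o[0][0],1),np.round(o[1:5],1))
E
```

```text
(123, 0, 102, 111) [485.4 291.9] [ 99.1 131.1 106.6  41.1]
```

View pics/wrist8.png

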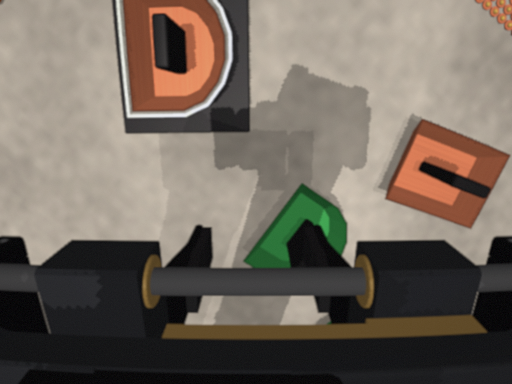

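The wrist view shows the tray at (170,50) inside the white rim with an even gap and parallel straight sides. The far end is cut off by the picture's edge. Handing in.

```bash
python3 -c "
from bench import *
print(close_job())"
```

```text
the job is handed in; nothing more can be done
None
```

The copper D tray is in the white dish, let go, and the job is handed in; the task reports no verdict. I carried it over while turning it about -77° and lowered it until it touched the dish floor. The TCP was at 62.4 mm then, against 62.5 mm expected, with about 8 N upward. I then released it and moved the arm clear, at about 15.5 s on the clock.

- **First grasp missed:** I lifted before the slow fingers had closed. The tray did not move, and I repeated the grasp with a longer wait.
- **Seating:** the last wrist and scene views show the tray nested in the dish, with an even gap to the rim and straight sides parallel. Its x axis read -48° to -49° against about -48.5° for the dish.
- **Rectangular tray:** it moved less than 1 mm between the first and last pictures.
- **Checks that were weak:** the arm blocked the final top view of the dish. The last wrist view cut off the tray's far end, so its position reading, (485,292) mm, is not valid. The final scene-view size fit was also poor (153 mm instead of 124 mm), though its centre, (495.5,300) mm, was about 5 mm from the dish's (491,298) mm.

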